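Recharge the cedar scent tin and lift off its outer lid

ROBOT

A 6-joint arm with a two-finger parallel gripper is mounted at the origin on the work surface. World frame = base frame: x ahead of the robot, y to its left, z up, the work surface at z = 0. Lengths are in m, angles in rad, forces in N, time in s.
With the tool pointing down it reaches from about 0.4 to 0.825 m from the base axis. Payload 7 kg.
Tool frame: the origin (TCP) lies on the centre line of the jaws, within the pads' length; the fingertips stand 25 mm ahead of it and the grasp point (between the pads) lies 6 mm ahead of it; z points along the fingers, y is the direction in which the jaws open and shut (so a half turn about z gives the same grasp; the last joint's range is limited). The gripper opens to 88 mm and grips with 3 to 60 N. Pads are 19 mm wide; open, the fingers measure 130 mm over their backs; the gripper's body (78 mm by 193 mm) begins 47 mm behind the grasp point.
Start: joints at [-1.029, 0.359, 0.012, 0, -1.224, -0.288], TCP at [0.169, -0.653, 0.252] pointing down, gripper open.
Joint ranges: [-3.07, 3.07], [-1.43, 2.12], [-1.02, 1.25], [-3.03, 1.67], [-3.05, -0], [-3.03, 3.03]. Speed limits (rad/s): [2.39, 2.39, 3.01, 3.14, 3.14, 3.14].

INTERFACE

Orientations are given as [roll, pitch, yaw] about the fixed x, y, z axes, in that order (R = Rz(yaw) Ry(pitch) Rx(roll)).
In Python, from station import * gives the robot as it stands. The module is installed in compiled form; this text tells all that it offers.
- The arm moves only by the tool step_arm, never from a script. Its argument "commands" is text: rows parted by semicolons, each of 6 numbers parted by spaces: the shift along the tool's x, y, z in mm, then the turn, a rotation vector about the tool's x, y, z in rad. A call has 1 to 8 rows; each row shifts and turns the commanded pose from where the row before left it, along the tool's axes as they then stand; what a row does not reach is not made up. A row lasts 1/8 s, in which the tool goes at most 62.5 mm and 10.7 degrees, less where a joint would pass 70% of its speed; a pose out of reach is approached as far as the arm can. A call is refused whole if a number of a shift passes 62.5 or a number of a turn 0.188, either way. A call with a gripper value outside its range is refused whole. "jaw" is the finger opening in mm, from 0 to 87.6, set as the call begins (left out, the last holds). The fingers move at their own pace and stop on an object; "grip_force" is the grip in N (left out, the last holds). Time passes only in rows, so rows that do not move let the fingers close. It gives the time, the measured TCP pose, the force and the opening at its end, in the units of the state.
- get_state(): the state, without advancing time (a new reading comes with each control period).
- grab_frame(name): name is "side" or "top" or "wrist"; returns a dict with "frame" (420x560x3 uint8, red, green, blue), "fovy" (degrees; the focal length in pixels is half the picture's height over the tangent of half this angle, whatever the lens; pixels are square), "cx", "cy" (the principal point, pixels), "k1" (the pictures are not rectified: a ray, as slopes to the right and down, at radius r is drawn at 1 + k1 r^2 times it, then the intrinsics apply), "rvec" (rotation vector, rad) and "tvec" (3), from world to camera coordinates, as OpenCV has them; the wrist camera has in their place "tool_from_camera" (4x4, takes a point from camera to tool coordinates, whose origin is the TCP and whose axes are the flange's). Camera axes: x right, y down, z forward; pixel columns grow to the right and rows downward; lengths in m; the calibration is good to about 2 mm. A picture is of the moment at which its call begins: read the wrist's pose just before it. There is no depth.
- job_done(): hands the job in, once; it reports no verdict.
Trained networks look in a picture, given as the dict that the camera call returned (one of the last four; its "shot" number tells which), for a name from the list of things; names that differ only in an ending like _2 or _b are one class to them, and where a whole thing is asked for, a point or a joint stands for the part that bears it (a point fixed in the world has none). Each returns a list of dicts, best first, with "conf" (0 to 1); they miss things now and then, are a little off and sometimes report something else, mostly with a low value. They report only what shows in the picture. A call takes as long as a camera call. They do not tell look-alikes from the thing itself.
- recognise(picture, name): "pixel" ([column, row] in pixels, amid what is visible of it).
The state is a dict: "t": time; "q": joint angles; "qd": joint speeds; "joint_efforts": joint torques, N m; "eef_pos": TCP position; "ee_rot": TCP orientation; "force": force on the tool from outside, world axes, zero at the start; "moment": the same for the moment, N m; "width": finger opening in m.
Only numpy, scipy, OpenCV 4.12 (cv2) and the standard library are available. Lean on these libraries where they do the work, as an engineer would, in place of code of your own. Each camera call takes 0.05 s, during which the arm holds its last target.

TASK

Set the knobbed cedar puck flat into the round well at the bottom of the tin on the swing arm and let go of it. Then carry the nested pair of lids together by the brass stem, seat them fully on the tin and let go of the stem. Finally take the outer lid alone by its wooden collar, lift it straight up at least 10 cm and finish still holding it level there, with the vented inner lid left seated and undisturbed on the tin and the other things on the rack left alone.

Things in the scene. Friction and masses are not known exactly. Their poses are not given: they have to be found in the camera images.
- tin_rim (a point): Centre of the open rim, z up, of a round teal-grey tin fixed on the end of a black iron swing arm from the rack's left (+y) side; its stiff hinge stays put. Tin 90 mm outside, mouth 82 mm inside diameter; 43 mm below the rim a step narrows to a round well 75 mm wide, 10 mm deep, its floor 53 mm below this point. Rim 81 mm above the shelf.
- puck_grip (a point): Grip point on the axis, z up, of a loose 50 g cedar puck: disc 71 mm in diameter, 10 mm thick, with an upright round knob, 20 mm in diameter and 26 mm tall, on its centre. The point is 31 mm above the underside, 21 mm above the disc, 5 mm below the knob's top.
- stem_grip (a point): Grip point on the upright round brass stem (16 mm) of the 160 g inner lid, 8 mm below its top, 22 mm above the nested outer lid's collar. Lid below it: 90 mm flange, 4 mm thick, on a plug 77 mm wide (68 mm at the foot), 12 mm deep, standing on the shelf. Point 70 mm above the plug's foot; 58 mm above tin_rim when seated. Stem top 62 mm above the flange. Lifting it lifts both lids.
- collar_grip (a point): Grip point on the axis, z up, of the dark wooden collar (38 mm outside, 26 mm bore, 28 mm tall) on the 140 g cream outer lid: 7 mm below its top, 21 mm above the lid's flat top. The stem runs loosely up through it, 30 mm past its top; nested, this point is 29 mm below stem_grip. Lid 108 mm wide, skirt 102 mm inside, reaching 8 mm over the tin's wall; it just rests on the inner flange.
- paperweight_mid (a point): Bystander: frosted glass dome paperweight, 68 mm in diameter, 39 mm tall; this point is on its axis 20 mm up.
- opener: Bystander: flat chrome bottle opener lying on the shelf, 140 mm along its x, 42 mm wide, 6 mm thick; origin on the shelf under its middle.
- shaper_a: Bystander: cedar ankle boot shaper, about 230 mm long along its x, 66 mm wide, 99 mm tall at the heel block (-x end); origin on the shelf near its middle.
- shaper_b: Bystander: the second, equal cedar ankle boot shaper.
Not all that is in view belongs to the job. Of the things that look like the part that bears puck_grip, the largest one is meant.

How it is judged:
On the way, in this order (a step that is already met when the one before it is completed fails the run):
1. the puck lies flat in the tin's well and is let go (horizontal distance between puck_grip and tin_rim below 0.0045 m and z of puck_grip in the frame of tin_rim between -0.025 and -0.019 m and angle between puck_grip's own z axis and vertical below 0.08 rad and contact force between the fingers and puck below 0.1 N), for 0.2 s.
2. both lids are raised together, still nested (height (world z) of stem_grip above 0.12 m and z of collar_grip in the frame of stem_grip between -0.033 and -0.025 m), for 0.2 s.
3. both lids are seated on the tin, nested, and the stem is let go (horizontal distance between stem_grip and tin_rim below 0.006 m and z of stem_grip in the frame of tin_rim between 0.054 and 0.062 m and angle between stem_grip's own z axis and vertical below 0.07 rad and z of collar_grip in the frame of stem_grip between -0.033 and -0.025 m and contact force between the fingers and inner_lid below 0.1 N), for 0.2 s.
At the end, for the whole second after the job is handed in: Outer lid held still by the gripper, 90 mm or more above its seat, within 0.3 rad of level, clear of the inner lid; inner lid seated on the tin (6 mm off-centre, 4 mm in height, 0.07 rad at most); puck flat in the well (4.5 mm off-centre, 3 mm in height, 0.08 rad at most) (horizontal distance between puck_grip and tin_rim below 0.0045 m and z of puck_grip in the frame of tin_rim between -0.025 and -0.019 m and angle between puck_grip's own z axis and vertical below 0.08 rad and horizontal distance between stem_grip and tin_rim below 0.006 m and z of stem_grip in the frame of tin_rim between 0.054 and 0.062 m and angle between stem_grip's own z axis and vertical below 0.07 rad and z of collar_grip in the frame of tin_rim above 0.119 m and angle between collar_grip's own z axis and vertical below 0.3 rad and contact force between the fingers and outer_lid above 0.5 N and contact force between each of outer_lid, the fingers and inner_lid below 0.05 N and linear speed of outer_lid below 0.03 m/s); the arm keeps its last pose, push and grip.
It fails at once if the outer lid is parted from the inner lid (15 mm or more) while the inner lid is not seated on the tin (z of collar_grip in the frame of stem_grip above -0.014 m and not (horizontal distance between stem_grip and tin_rim below 0.006 m and z of stem_grip in the frame of tin_rim between 0.054 and 0.062 m and angle between stem_grip's own z axis and vertical below 0.07 rad)).
It fails at once if the paperweight is moved more than 30 mm (distance of paperweight_mid from where it was at the start of the episode above 0.03 m).
It fails at once if the bottle opener is moved more than 30 mm (distance of opener from where it was at the start of the episode above 0.03 m).
It fails at once if the first boot shaper is moved more than 30 mm (distance of shaper_a from where it was at the start of the episode above 0.03 m).
It fails at once if the second boot shaper is moved more than 30 mm (distance of shaper_b from where it was at the start of the episode above 0.03 m).
It also fails if it takes over 72 s, if anything falls off the work surface, if the arm or the gripper's body presses on something with over 40 N, if the wrist force passes 120 N, or if a joint passes its speed limit or range.

## Working session

There is one attempt and no reset: what is moved stays moved. The work goes in short steps, Python scripts to look and compute and a tool call to move; the robot and the scene stay as the last step left them, time stands still between calls to the robot, and variables do not carry over. Pictures are saved under pics/ and viewed, and the job is handed in when it is done.

Besides the shell and the picture viewer there is one more tool, called after "Request:" by a JSON object that holds its "op" and its "data". step_arm: Moves the arm, as the interface text tells. Its arguments: {"type":"object","properties":{"commands":{"type":"string"},"jaw":{"type":"number"},"grip_force":{"type":"number"}},"required":["commands"]}

```bash
mkdir -p pics; cat > h.py <<'E'
from station import *
import numpy as np, cv2
from scipy.spatial.transform import Rotation as Rn
import pickle
def snap(n,f):
    s=get_state(); p=grab_frame(n); p['state']=s
    cv2.imwrite(f'pics/{f}.png',p['frame'][:,:,::-1]); pickle.dump(p,open(f'pics/{f}.pkl','wb')); return p
def Tt(s): 
    T=np.eye(4); T[:3,:3]=Rn.from_euler('xyz',s['ee_rot']).as_matrix(); T[:3,3]=s['eef_pos']; return T
def cam(p):
    if 'tool_from_camera' in p: return Tt(p['state'])@np.array(p['tool_from_camera'])
    T=np.eye(4); T[:3,:3]=Rn.from_rotvec(np.ravel(p['rvec'])).as_matrix(); T[:3,3]=np.ravel(p['tvec']); return np.linalg.inv(T)
def foc(p): return 210/np.tan(np.radians(p['fovy'])/2)
def ray(p,px):
    f=foc(p); d=(np.array(px,float)-[p['cx'],p['cy']])/f; u=d.copy()
    for _ in range(30): u=d/(1+p['k1']*(u@u))
    C=cam(p); return C[:3,3],C[:3,:3]@np.array([u[0],u[1],1.])
def atz(p,px,z):
    o,d=ray(p,px); return o+d*(z-o[2])/d[2]
def proj(p,X):
    C=np.linalg.inv(cam(p)); c=C[:3,:3]@np.array(X,float)+C[:3,3]; u=c[:2]/c[2]; return u*(1+p['k1']*(u@u))*foc(p)+[p['cx'],p['cy']]
def tri(l):
    A=np.zeros((3,3));b=np.zeros(3)
    for p,px in l:
        o,d=ray(p,px); d=d/np.linalg.norm(d); M=np.eye(3)-np.outer(d,d); A+=M;b+=M@o
    X=np.linalg.solve(A,b); return X,[np.round(proj(p,X)-px,1) for p,px in l]
def load(f): return pickle.load(open(f'pics/{f}.pkl','rb'))
E
python3 - <<'E'
from h import *
for n in ['side','top','wrist']:
    p=snap(n,n+'0'); print(n,np.round(cam(p),3).tolist(),p['k1'],p['fovy'])
    for k in ['tin_rim','puck_grip','stem_grip','collar_grip','paperweight_mid','opener','shaper_a']:
        print(k,[(np.round(r['pixel']).tolist(),round(r['conf'],2)) for r in recognise(p,k)])
print(get_state())
E
```

```text
side [[-0.907, -0.311, 0.285, 0.307], [-0.422, 0.649, -0.633, 0.548], [0.012, -0.694, -0.72, 0.806], [0.0, 0.0, 0.0, 1.0]] -0.044463391004435866 54.668605758269656
tin_rim [([270.0, 338.0], 0.94), ([281.0, 214.0], 0.39)]
puck_grip [([282.0, 214.0], 0.73), ([251.0, 194.0], 0.55), ([287.0, 188.0], 0.46)]
stem_grip [([353.0, 185.0], 0.49), ([351.0, 202.0], 0.36)]
collar_grip [([354.0, 202.0], 0.75), ([268.0, 339.0], 0.37)]
paperweight_mid [([320.0, 278.0], 0.74)]
opener [([200.0, 234.0], 0.8)]
shaper_a [([297.0, 152.0], 0.93), ([157.0, 303.0], 0.87)]
top [[-0.029, -0.977, 0.213, 0.397], [-1.0, 0.028, -0.007, -0.083], [0.001, -0.213, -0.977, 1.0], [0.0, 0.0, 0.0, 1.0]] -0.01884324441560424 46.1939884231341
tin_rim [([140.0, 268.0], 0.94)]
puck_grip [([315.0, 203.0], 0.81), ([365.0, 188.0], 0.77), ([331.0, 152.0], 0.55)]
stem_grip [([388.0, 274.0], 0.55)]
collar_grip [([383.0, 279.0], 0.82)]
paperweight_mid [([239.0, 287.0], 0.61)]
opener [([255.0, 131.0], 0.83), ([124.0, 142.0], 0.34)]
shaper_a [([125.0, 144.0], 0.72), ([436.0, 162.0], 0.6), ([242.0, 287.0], 0.42)]
wrist [[-0.251, 0.931,
[... 196 characters left out ...]
ight_mid []
opener []
shaper_a []
{'t': 1.2, 'q': array([-1.02886707e+00,  3.58594510e-01,  1.19239649e-02,  4.06163230e-06,
       -1.22408579e+00, -2.88099142e-01]), 'qd': array([-4.67182266e-05, -1.68496327e-04, -5.60007250e-04,  9.22711274e-04,
        1.58784712e-03,  1.80661291e-03]), 'joint_efforts': array([-9.38588300e-05, -5.82396877e+01,  2.93301862e+01,  7.00292274e+00,
        1.24739212e-02, -2.54369394e-05]), 'eef_pos': array([ 0.16948509, -0.65337045,  0.25157598]), 'ee_rot': array([-3.14155322e+00,  7.70116369e-06, -2.88776116e+00]), 'force': array([-0.0088021 ,  0.00653288, -0.12223919]), 'moment': array([ 0.00708509, -0.01285898, -0.03057749]), 'width': 0.08747024973626566}
```

View pics/side0.png

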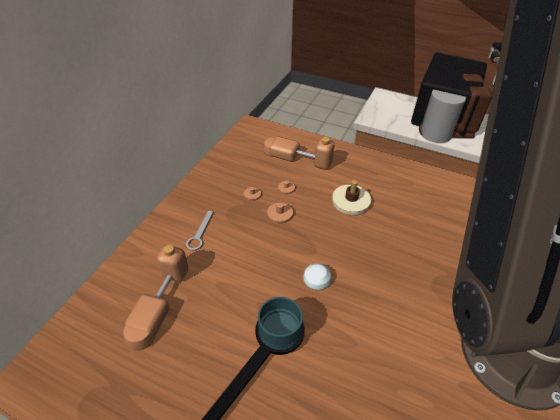

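View pics/top0.png

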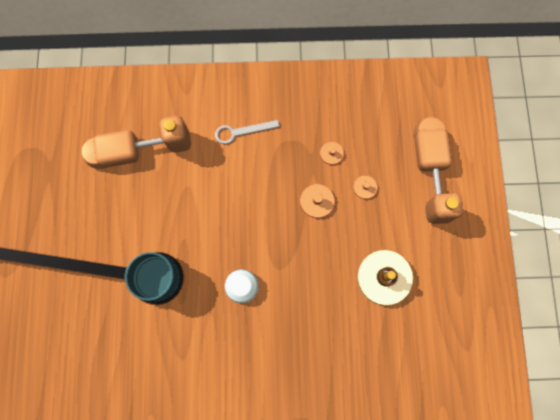

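```bash
python3 - <<'E'
from h import *
s=load('side0');t=load('top0')
cv2.imwrite('pics/crops.png',np.hstack([cv2.resize(s['frame'][150:240,210:310,::-1],(400,360),interpolation=3),cv2.resize(t['frame'][130:220,290:390,::-1],(400,360),interpolation=3)]))
cv2.imwrite('pics/cropt.png',np.hstack([cv2.resize(s['frame'][290:390,210:310,::-1],(400,400),interpolation=3),cv2.resize(t['frame'][220:320,90:190,::-1],(400,400),interpolation=3)]))
cv2.imwrite('pics/cropl.png',np.hstack([cv2.resize(s['frame'][165:265,300:400,::-1],(400,400),interpolation=3),cv2.resize(t['frame'][220:320,330:430,::-1],(400,400),interpolation=3)]))
E
```

```text
(no output)
```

View pics/crops.png

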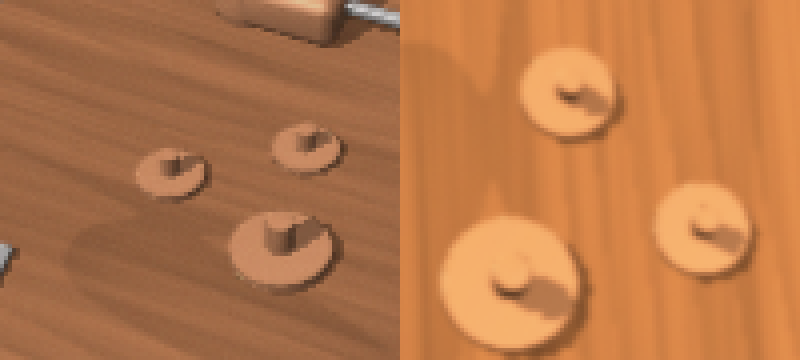

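View pics/cropt.png

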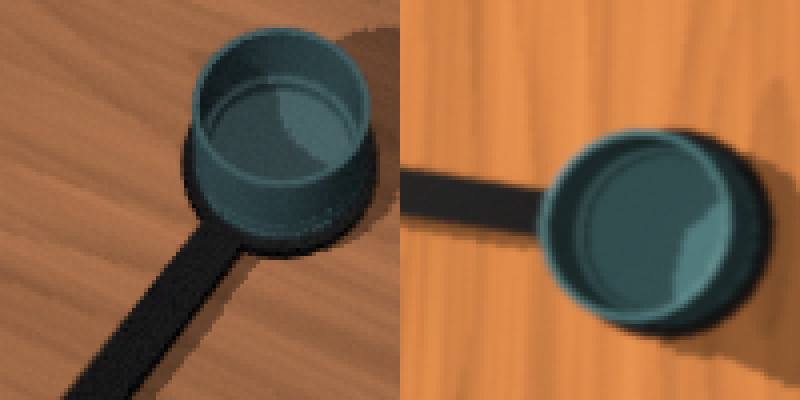

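View pics/cropl.png

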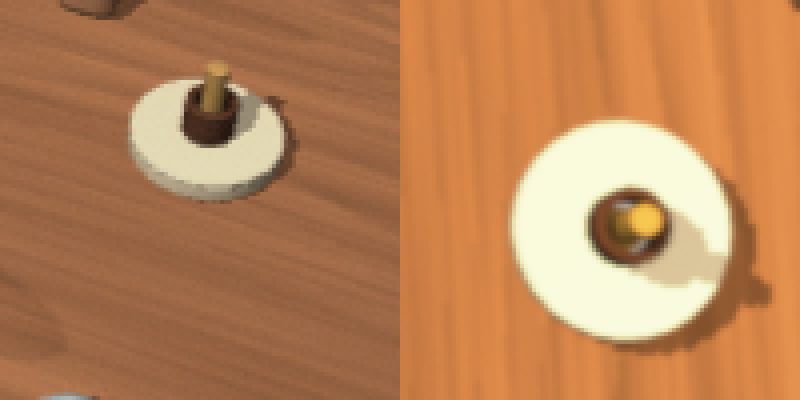

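```bash
python3 - <<'E'
from h import *
s=load('side0');t=load('top0')
for n,a,b,z in [('puckdisc',(280.3,212),(317.8,201),.01),('tin',(280.4,316.9),(149,276.6),.081),('stemtop',(354.5,181.7),(391.7,275),.078),('paperw',(318,277),(241,286),.02),('opener',(202,230),(248,132),.005),('lidtop',(352,198.7),(385,278),.035)]:
    X,e=tri([(s,a),(t,b)]); print(n,np.round(X,4),e,'side',np.round(atz(s,a,z),4),'top',np.round(atz(t,b,z),4))
    print(np.hypot(*X[:2]))
E
```

```text
puckdisc [ 0.6227 -0.155   0.0029] [array([0.1, 0. ]), array([-0. , -0.2])] side [ 0.6202 -0.1487  0.01  ] top [ 0.6207 -0.1545  0.01  ]
0.6416728687337184
tin [0.4711 0.1716 0.0741] [array([0.3, 0.1]), array([-0.1, -0.4])] side [0.4702 0.1752 0.081 ] top [0.4699 0.1696 0.081 ]
0.5014052779773515
stemtop [ 0.4612 -0.2819  0.0745] [array([0.3, 0.1]), array([-0.1, -0.4])] side [ 0.4611 -0.2778  0.078 ] top [ 0.4602 -0.2813  0.078 ]
0.5405054166410461
paperw [0.4512 0.0053 0.0095] [array([-0.3, -0.1]), array([0.1, 0.4])] side [0.4485 0.0124 0.02  ] top [0.4513 0.0045 0.02  ]
0.45119593517057716
opener [ 0.7824 -0.011  -0.0033] [array([0.6, 0.2]), array([-0.2, -0.8])] side [ 0.7794 -0.0053  0.005 ] top [ 0.7774 -0.012   0.005 ]
0.7824358152348784
lidtop [ 0.4595 -0.2818  0.0113] [array([0.1, 0. ]), array([-0. , -0.1])] side [ 0.4552 -0.257   0.035 ] top [ 0.4578 -0.277   0.035 ]
0.5390141550079907
```

Request:
{"op": "step_arm", "data": {"commands": "0 0 0 0 0 0.127; 0 0 0 0 0 0.127; -38 42 0 0 0 0; -38 42 0 0 0 0; -38 42 0 0 0 0; -38 42 0 0 0 0; -38 42 0 0 0 0; -38 42 0 0 0 0", "jaw": 40, "grip_force": 15}}

```text
t: 2.2
eef_pos: [0.3986, -0.4, 0.2519]
ee_rot: [-3.141, 0.001, 3.141]
force: [0.9, -0.4, 0.1]
width: 0.0399
```

Request:
{"op": "step_arm", "data": {"commands": "-38 42 0 0 0 0; -38 42 0 0 0 0; -38 42 0 0 0 0; -38 42 0 0 0 0; -38 42 0 0 0 0; -34 39 0 0 0 0; 0 0 0 0 0 0; 0 0 0 0 0 0"}}

```text
t: 3.2
eef_pos: [0.6214, -0.1523, 0.2513]
ee_rot: [-3.142, -0.001, -3.141]
force: [0.0, 0.6, -0.6]
width: 0.0399
```

```bash
python3 - <<'E'
from h import *
p=snap('wrist','w1'); s=p['state']; print(s['t'],s['eef_pos'],s['ee_rot'],s['width'])
print([(np.round(r['pixel']).tolist(),round(r['conf'],2)) for r in recognise(p,'puck_grip')])
print(proj(p,[.6205,-.152,.01]), np.round(np.array(p['tool_from_camera']),4).tolist(),p['cx'],p['cy'])
E
```

```text
3.2 [ 0.62140885 -0.15226171  0.25129767] [-3.14154652e+00 -6.04892766e-04 -3.14105757e+00] 0.03988012518072762
[([277.0, 176.0], 0.92), ([187.0, 206.0], 0.77), ([250.0, 268.0], 0.56), ([146.0, 33.0], 0.38)]
[277.33779753 177.17661464] [[0.0002, -0.9617, -0.2741, 0.0733], [1.0, 0.0003, -0.0001, -0.0005], [0.0002, -0.2741, 0.9617, -0.1309], [0.0, 0.0, 0.0, 1.0]] 276.56574735003386 207.60112996749626
```

View pics/w1.png

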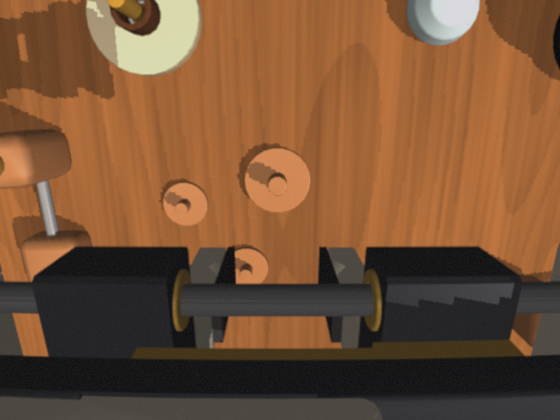

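```bash
python3 - <<'E'
from h import *
p=load('w1')
print(atz(p,(277.5,180),.01)); print(atz(p,(277.5,184),.036))
cv2.imwrite('pics/c1.png',cv2.resize(p['frame'][140:220,235:320,::-1],(680,640)[::1],interpolation=3)[:600])
E
```

```text
[ 0.62355052 -0.1518234   0.01      ]
[ 0.62232862 -0.15188458  0.036     ]
```

View pics/c1.png

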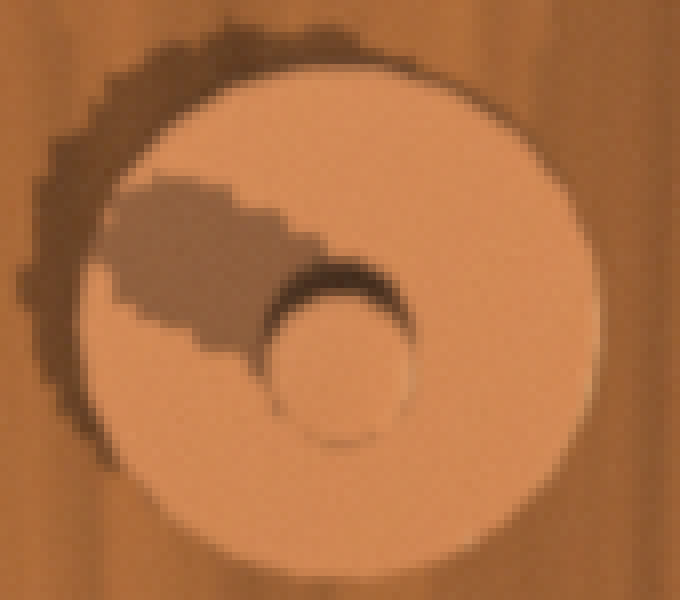

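Request:
{"op": "step_arm", "data": {"commands": "-2 0 45 0 0 0; 0 0 45 0 0 0; 0 0 45 0 0 0; 0 0 40 0 0 0; 0 0 22 0 0 0; 0 0 12 0 0 0; 0 0 0 0 0 0; 0 0 0 0 0 0"}}

```text
t: 4.3
eef_pos: [0.6243, -0.1528, 0.0439]
ee_rot: [-3.141, 0.002, 3.141]
force: [0.6, -0.3, 0.3]
width: 0.0397
```

```bash
python3 - <<'E'
from h import *
p=snap('wrist','w2'); s=p['state']; print(s['t'],s['eef_pos'],s['ee_rot'],s['force'])
E
```

```text
4.3 [ 0.62427969 -0.15276144  0.04386407] [-3.14147546e+00  1.95845421e-03  3.14123873e+00] [ 0.55068016 -0.26047445  0.28892104]
```

View pics/w2.png

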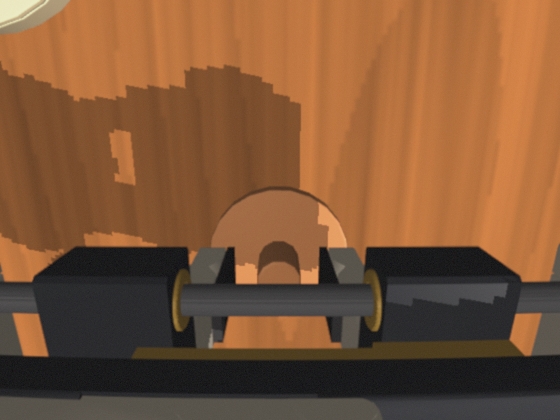

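Request:
{"op": "step_arm", "data": {"commands": "0 0 2 0 0 0; 0 0 0 0 0 0; 0 0 0 0 0 0; 0 0 0 0 0 0; 0 0 0 0 0 0; 0 0 0 0 0 0", "jaw": 10}}

```text
t: 5.1
eef_pos: [0.6237, -0.1524, 0.0408]
ee_rot: [-3.142, 0.0, 3.141]
force: [-1.0, 1.5, 4.0]
width: 0.0197
```

Request:
{"op": "step_arm", "data": {"commands": "0 0 -40 0 0 0; 0 0 -40 0 0 0; 0 0 -40 0 0 0; 0 0 -40 0 0 0; 0 0 -40 0 0 0; 0 0 0 0 0 0"}}

```text
t: 5.85
eef_pos: [0.6252, -0.1527, 0.2443]
ee_rot: [-3.141, 0.006, -3.142]
force: [-0.9, 0.7, -0.7]
width: 0.0196
```

```bash
python3 - <<'E'
from h import *
p=snap('wrist','w3'); s=p['state']; print(s['t'],s['eef_pos'],s['ee_rot'],s['force'],s['width'])
E
```

```text
5.85 [ 0.62520461 -0.15271343  0.24430791] [-3.14114786  0.00640934 -3.14151509] [-0.92932139  0.66981305 -0.72565041] 0.01958923393484233
```

View pics/w3.png

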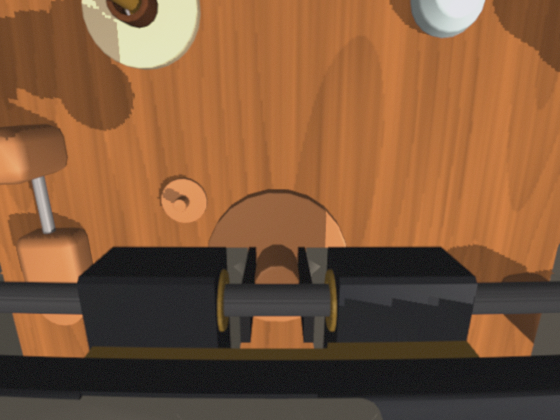

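Request:
{"op": "step_arm", "data": {"commands": "12 40 -3 0 0 0; 12 40 -3 0 0 0; 12 40 -3 0 0 0; 12 40 -3 0 0 0; 12 40 -3 0 0 0; 12 40 -3 0 0 0; 12 40 -3 0 0 0; 12 43 -3 0 0 0"}}

```text
t: 6.9
eef_pos: [0.5265, 0.1714, 0.263]
ee_rot: [-3.14, -0.002, 3.141]
force: [0.3, 0.8, -0.2]
width: 0.0195
```

Request:
{"op": "step_arm", "data": {"commands": "0 0 0 0 0 0; 0 0 0 0 0 0; 0 0 0 0 0 0; 0 0 0 0 0 0"}}

```text
t: 7.4
eef_pos: [0.5277, 0.1697, 0.2643]
ee_rot: [-3.141, -0.0, 3.14]
force: [-0.4, 1.2, -0.8]
width: 0.0191
```

```bash
python3 - <<'E'
from h import *
p=snap('wrist','w4'); s=p['state']; print(s['t'],s['eef_pos'],s['ee_rot'],s['force'],s['width'])
print(proj(p,[.47,.172,.081]),foc(p))
E
```

```text
7.4 [0.52774511 0.16971312 0.26427577] [-3.14128738e+00 -4.17326971e-04  3.14011100e+00] [-0.44378559  1.20691835 -0.78403576] 0.019117135249683028
[279.81306369 125.18924299] 356.092981912009
```

View pics/w4.png

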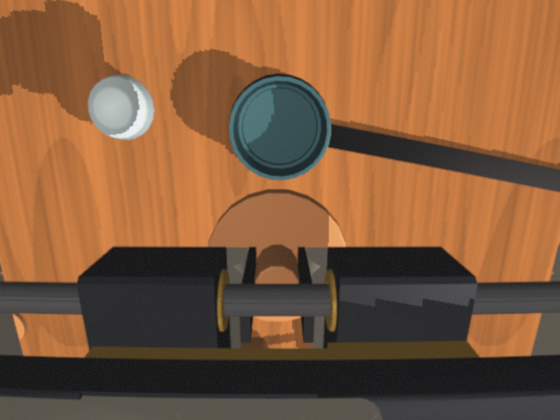

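```bash
python3 - <<'E'
from h import *
p=load('w4')
cv2.imwrite('pics/c4.png',cv2.resize(p['frame'][65:190,220:340,::-1],(576,600),interpolation=3))
E
```

```text
(no output)
```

View pics/c4.png

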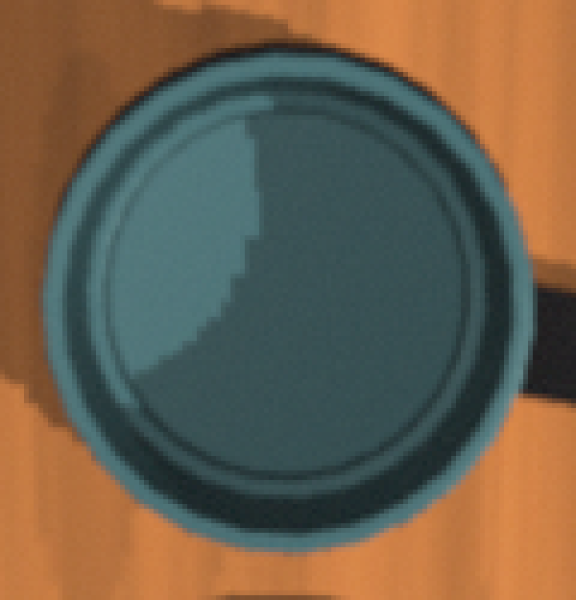

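```bash
python3 - <<'E'
from h import *
p=load('w4')
a=atz(p,(279.9,127.8),.081); b=atz(p,(280.1,126.25),.038); print(a,b)
T=np.linalg.inv(Tt(p['state'])); 
for v in(a,b): print((T@np.r_[v,1])[:3]*1000)
for r in (.045,.041): # check predicted rim extents
    q=np.array([proj(p,[a[0]+r*np.cos(t),a[1]+r*np.sin(t),.081]) for t in np.linspace(0,6.28,90)]); print(q.min(0),q.max(0))
c=.041  # held puck disc prediction
for xo in(-.002,0,.002):
    X=(Tt(p['state'])@np.r_[xo,0,.031,1])[:3]
    q=np.array([proj(p,X+np.array([.0355*np.cos(t),.0355*np.sin(t),0])) for t in np.linspace(0,6.28,90)]); print(xo,q.min(0),q.max(0))
E
```

```text
[0.47221356 0.17207742 0.081     ] [0.47314145 0.1726419  0.038     ]
[ 55.45849768   2.33797677 183.29822512]
[ 54.51350198   2.91696135 226.29765975]
[227.88257322  73.00177171] [331.91651838 178.94189309]
[232.50640695  78.02139619] [327.29406195 174.54446907]
-0.002 [206.02923404 194.54474498] [349.13458086 325.8631143 ]
0 [205.79950126 190.37973678] [349.37269754 322.57860486]
0.002 [205.56907512 186.18787101] [349.61153857 319.27149104]
```

Request:
{"op": "step_arm", "data": {"commands": "28 1 0 0 0 0; 27 1 0 0 0 0; 0 0 40 0 0 0; 0 0 40 0 0 0; 0 0 30 0 0 0; 0 0 0 0 0 0; 0 0 0 0 0 0; 0 0 0 0 0 0"}}

```text
t: 8.45
eef_pos: [0.4735, 0.173, 0.156]
ee_rot: [3.14, 0.002, 3.141]
force: [-0.3, 0.5, -1.1]
width: 0.0193
```

```bash
python3 - <<'E'
from h import *
for n in('wrist','side','top'):
  p=snap(n,n[0]+'5'); s=p['state']
print(s['t'],s['eef_pos'],s['ee_rot'],s['force'],s['width'])
a=load('s5')['frame'][230:380,200:350,::-1];b=load('t5')['frame'][200:350,70:220,::-1]
cv2.imwrite('pics/c5.png',np.hstack([cv2.resize(x,(400,400),interpolation=3) for x in(a,b)]))
E
```

```text
8.55 [0.47313067 0.17293328 0.15570413] [3.14027040e+00 1.59670331e-03 3.14138149e+00] [ 0.38691666 -0.27634648 -0.70441392] 0.019086577154688547
```

View pics/c5.png

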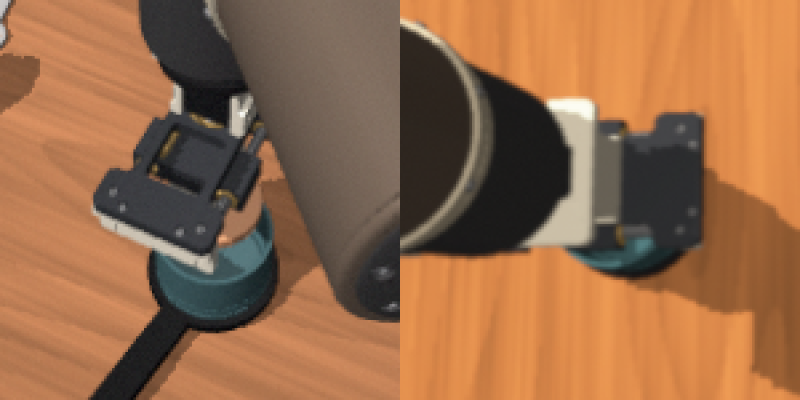

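View pics/w5.png

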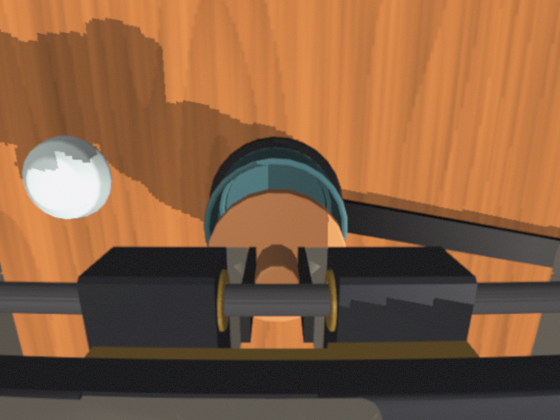

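Request:
{"op": "step_arm", "data": {"commands": "0.8 -1.2 0 0 0 0; 0 0 25 0 0 0; 0 0 25 0 0 0; 0 0 15 0 0 0; 0 0 8 0 0 0; 0 0 0 0 0 0; 0 0 0 0 0 0; 0 0 0 0 0 0"}}

```text
t: 9.6
eef_pos: [0.4721, 0.1717, 0.0822]
ee_rot: [3.141, 0.001, 3.141]
force: [0.2, 0.3, -0.5]
width: 0.0198
```

```bash
python3 - <<'E'
from h import *
for n in('wrist',):
  p=snap(n,n[0]+'6'); s=p['state']
print(s['t'],s['eef_pos'],s['ee_rot'],s['force'],s['width'])
E
```

```text
9.6 [0.4721485  0.17165102 0.08218898] [3.14084722e+00 8.99681552e-04 3.14146315e+00] [ 0.21508889  0.28433676 -0.46034242] 0.019774022591006055
```

View pics/w6.png

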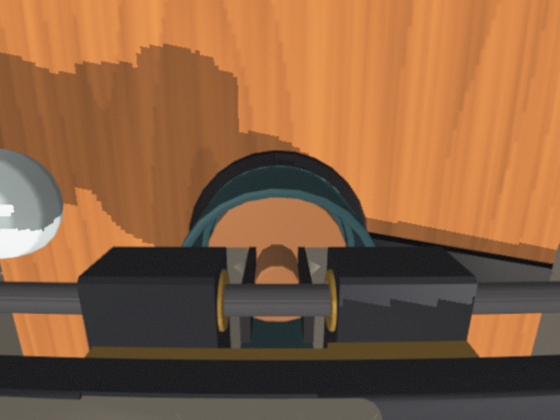

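Request:
{"op": "step_arm", "data": {"commands": "0 0 3 0 0 0; 0 0 3 0 0 0; 0 0 3 0 0 0; 0 0 2 0 0 0; 0 0 0 0 0 0; 0 0 0 0 0 0"}}

```text
t: 10.4
eef_pos: [0.4719, 0.1714, 0.0706]
ee_rot: [-3.142, 0.0, 3.141]
force: [-0.3, 0.7, -0.3]
width: 0.0192
```

Request:
{"op": "step_arm", "data": {"commands": "0 0 1.5 0 0 0; 0 0 1 0 0 0; 0 0 0 0 0 0; 0 0 0 0 0 0"}}

```text
t: 10.9
eef_pos: [0.4719, 0.1715, 0.0687]
ee_rot: [3.141, 0.0, -3.142]
force: [-3.4, -0.5, 6.0]
width: 0.0193
```

Contact (6 N) at the expected height; release slightly and lift out straight.

Request:
{"op": "step_arm", "data": {"commands": "0 0 -0.5 0 0 0; 0 0 0 0 0 0; 0 0 0 0 0 0; 0 0 0 0 0 0; 0 0 0 0 0 0", "jaw": 29}}

```text
t: 11.52
eef_pos: [0.4718, 0.1714, 0.0685]
ee_rot: [-3.142, -0.0, 3.141]
force: [0.4, 0.3, 0.1]
width: 0.0294
```

Request:
{"op": "step_arm", "data": {"commands": "0 0 -15 0 0 0; 0 0 -30 0 0 0; 0 0 -45 0 0 0; -15 0 -50 0 0 0; -40 0 -50 0 0 0; 0 0 0 0 0 0; 0 0 0 0 0 0"}}

```text
t: 12.4
eef_pos: [0.5253, 0.171, 0.2576]
ee_rot: [3.141, -0.0, 3.141]
force: [0.4, -0.1, -0.5]
width: 0.0289
```

```bash
python3 - <<'E'
from h import *
for n in('wrist',):
  p=snap(n,n[0]+'7'); s=p['state']
print(s['t'],s['eef_pos'],s['ee_rot'],s['force'],s['width'])
cv2.imwrite('pics/c7.png',cv2.resize(p['frame'][60:200,210:350,::-1],(600,600),interpolation=3))
for z,r in((.081,.045),(.038,.0355),(.064,.010)):
  q=np.array([proj(p,[.4722+r*np.cos(t),.1721+r*np.sin(t),z]) for t in np.linspace(0,6.28,90)]); print(((q.min(0)-[210,60])*600/140).round(),((q.max(0)-[210,60])*600/140).round())
E
```

```text
12.4 [0.52533091 0.17103881 0.25759872] [ 3.14117357e+00 -3.41545004e-04  3.14070531e+00] [ 0.44222034 -0.08169844 -0.47397401] 0.028876642960172352
[66. 66.] [520. 528.]
[134. 128.] [449. 449.]
[244. 250.] [340. 348.]
```

View pics/c7.png

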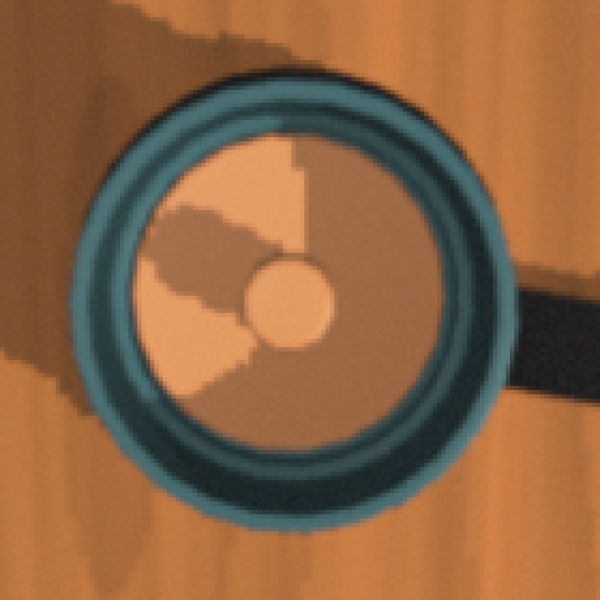

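Request:
{"op": "step_arm", "data": {"commands": "0 -56 0 0 0 0; 0 -56 0 0 0 0; 0 -56 0 0 0 0; 0 -56 0 0 0 0; 0 -56 0 0 0 0; 0 -56 0 0 0 0; 0 -56 0 0 0 0; 0 -57 0 0 0 0", "jaw": 45}}

```text
t: 13.45
eef_pos: [0.5246, -0.2788, 0.2565]
ee_rot: [3.141, -0.002, -3.141]
force: [0.3, 0.8, 0.3]
width: 0.0453
```

Request:
{"op": "step_arm", "data": {"commands": "0 0 0 0 0 0; 0 0 0 0 0 0; 0 0 0 0 0 0"}}

```text
t: 13.82
eef_pos: [0.5256, -0.2764, 0.2572]
ee_rot: [3.141, -0.0, -3.14]
force: [-0.2, -0.2, -0.7]
width: 0.0452
```

```bash
python3 - <<'E'
from h import *
for n in('wrist',):
  p=snap(n,n[0]+'8'); s=p['state']
print(s['t'],s['eef_pos'],s['ee_rot'],s['force'],s['width'])
c=proj(p,[.463,-.279,.04]);print(c); x0,y0=int(c[0])-75,int(c[1])-75;print(x0,y0)
y0=max(y0,0)
cv2.imwrite('pics/c8.png',cv2.resize(p['frame'][y0:y0+150,x0:x0+150,::-1],(600,600),interpolation=3))
E
```

```text
13.825 [ 0.52563478 -0.27641852  0.25717337] [ 3.14130947e+00 -4.99360465e-04 -3.14032585e+00] [-0.20673692 -0.15866737 -0.66711593] 0.0451630979993399
[274.45580687 118.17999814]
199 43
```

View pics/c8.png

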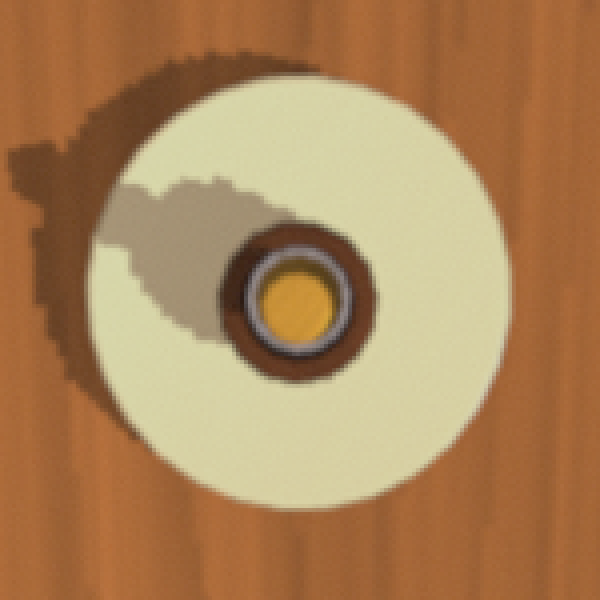

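```bash
python3 - <<'E'
from h import *
p=load('w8')
for px,z in(((273.5,120),.078),((273.75,118.5),.048),((273.9,116.25),.02)): print(atz(p,px,z))
E
```

```text
[ 0.4633534  -0.27959711  0.078     ]
[ 0.46304806 -0.27961126  0.048     ]
[ 0.46171511 -0.27967128  0.02      ]
```

Request:
{"op": "step_arm", "data": {"commands": "31 -2 0 0 0 0; 31 -1.5 0 0 0 0; 0 0 45 0 0 0; 0 0 45 0 0 0; 0 0 30 0 0 0; 0 0 0 0 0 0; 0 0 0 0 0 0; 0 0 0 0 0 0"}}

```text
t: 14.88
eef_pos: [0.4648, -0.2811, 0.139]
ee_rot: [-3.141, 0.003, -3.141]
force: [-0.6, 0.4, -0.1]
width: 0.0448
```

```bash
python3 - <<'E'
from h import *
p=snap('wrist','w9'); s=p['state']
print(s['t'],s['eef_pos'],s['ee_rot'],s['force'],s['width'])
E
```

```text
14.875 [ 0.46484275 -0.28113412  0.13902488] [-3.14085619e+00  2.69426793e-03 -3.14113404e+00] [-0.62956333  0.35071215 -0.1345021 ] 0.044788401281474516
```

View pics/w9.png

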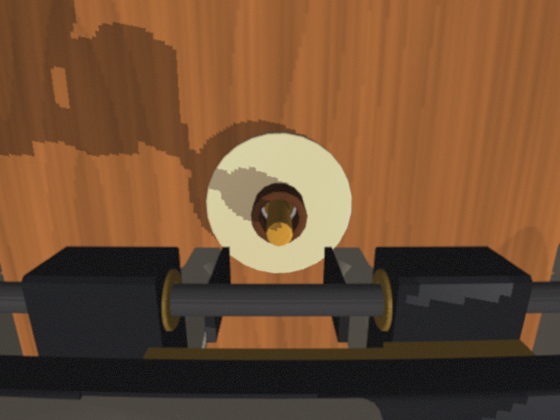

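Request:
{"op": "step_arm", "data": {"commands": "1 1 25 0 0 0; 0 0 20 0 0 0; 0 0 12 0 0 0; 0 0 4 0 0 0; 0 0 0 0 0 0; 0 0 0 0 0 0; 0 0 0 0 0 0", "jaw": 34, "grip_force": 25}}

```text
t: 15.8
eef_pos: [0.4631, -0.2802, 0.0769]
ee_rot: [-3.141, 0.001, 3.141]
force: [0.0, -0.1, 0.2]
width: 0.034
```

```bash
python3 - <<'E'
from h import *
p=snap('wrist','w10'); s=p['state']
print(s['t'],s['eef_pos'],s['ee_rot'],s['force'],s['width'])
E
```

```text
15.8 [ 0.46306851 -0.28021198  0.07688919] [-3.14135813e+00  8.80009908e-04  3.14147463e+00] [ 0.03589251 -0.07855675  0.1574947 ] 0.03395631744183898
```

View pics/w10.png

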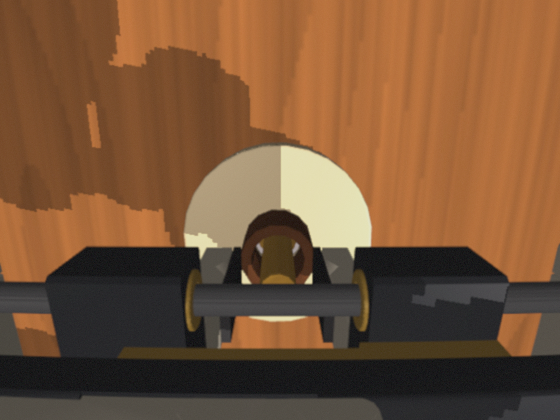

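Request:
{"op": "step_arm", "data": {"commands": "0 0 -0.5 0 0 0; 0 0 0 0 0 0; 0 0 0 0 0 0; 0 0 0 0 0 0; 0 0 0 0 0 0", "jaw": 8}}

```text
t: 16.48
eef_pos: [0.4628, -0.28, 0.0769]
ee_rot: [3.141, 0.0, 3.141]
force: [-0.8, 2.2, 2.0]
width: 0.0153
```

Request:
{"op": "step_arm", "data": {"commands": "0 0 -8 0 0 0; 0 0 -15 0 0 0; 0 0 -30 0 0 0; 0 0 -40 0 0 0; 0 0 -40 0 0 0; 0 0 -40 0 0 0; 0 0 0 0 0 0; 0 0 0 0 0 0"}}

```text
t: 17.48
eef_pos: [0.4621, -0.2799, 0.2498]
ee_rot: [3.141, -0.0, 3.141]
force: [-1.2, -0.2, -4.1]
width: 0.0152
```

```bash
python3 - <<'E'
from h import *
p=snap('wrist','w11'); s=p['state']
print(s['t'],s['eef_pos'],s['ee_rot'],s['force'],s['width'])
p=snap('side','s11')
cv2.imwrite('pics/c11.png',cv2.resize(p['frame'][80:240,290:450,::-1],(600,600),interpolation=3))
E
```

```text
17.475 [ 0.46213779 -0.27985955  0.2498225 ] [ 3.14100590e+00 -4.59138214e-05  3.14100159e+00] [-1.1803777  -0.20125011 -4.05180108] 0.015237877826833437
```

View pics/w11.png

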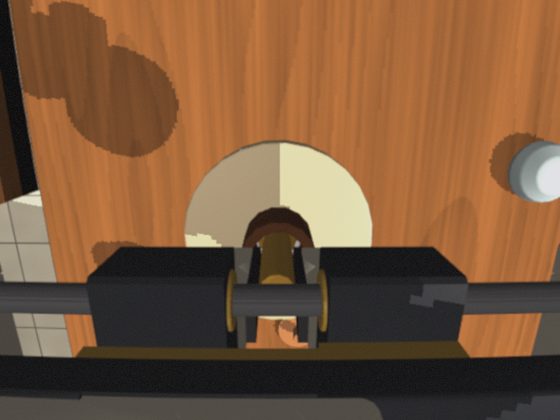

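View pics/c11.png

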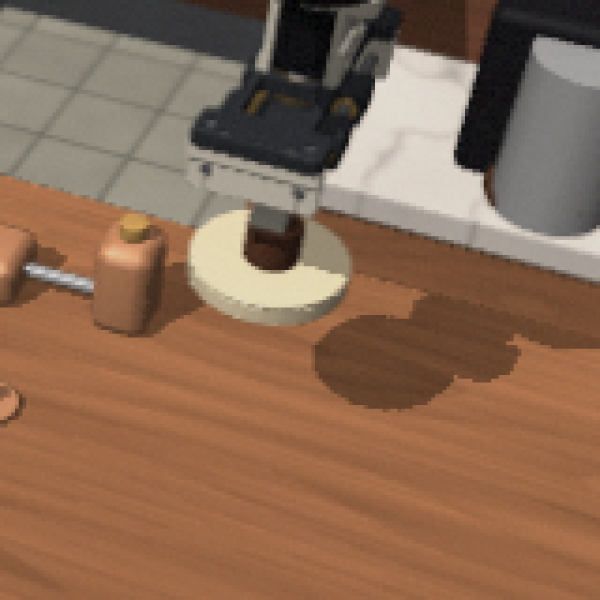

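```bash
python3 - <<'E'
from h import *
c=[]
for n in('w10','w11'):
  p=load(n); c.append(cv2.resize(p['frame'][130:330,178:378,::-1],(400,400),interpolation=3))
  print(n,[ (Tt(p['state'])@np.r_[0,0,0,1])[:3]])
  f=p['frame'].astype(int)
  col=f[100:335,240:320,:]
  # cream top edge at several columns
  for x in(230,250,278,300,320):
    v=f[100:260,x,:]; cream=(v[:,2]>130)|((v[:,2]>100)&(v[:,0]<190)); i=np.where(cream)[0]; print(x,100+i[:1], end=' ')
  print()
cv2.imwrite('pics/c12.png',np.hstack(c))
E
```

```text
w10 [array([ 0.46306851, -0.28021198,  0.07688919])]
230 [158] 250 [150] 278 [146] 300 [148] 320 [155] 
w11 [array([ 0.46213779, -0.27985955,  0.2498225 ])]
230 [156] 250 [148] 278 [143] 300 [145] 320 [152]
```

View pics/c12.png

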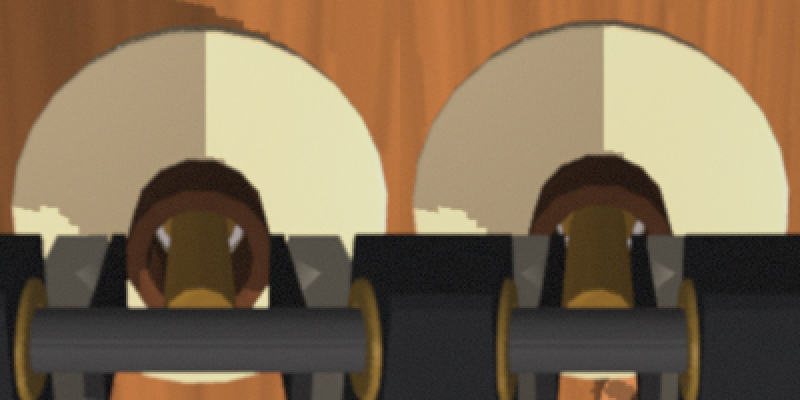

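```bash
python3 - <<'E'
from h import *
for n in('w10','w11'):
  p=load(n)
  for xo in(-.001,0,.001,.002,.003):
    C=Tt(p['state'])@np.r_[xo,0,.057,1]
    q=np.array([proj(p,C[:3]+np.array([.054*np.cos(t),.054*np.sin(t),0])) for t in np.linspace(0,6.28,180)]); print(n,xo,q.min(0).round(1),q.max(0).round(1))
E
```

```text
w10 -0.001 [182.  146.5] [373.  325.4]
w10 0 [181.8 144.6] [373.1 324. ]
w10 0.001 [181.7 142.7] [373.2 322.6]
w10 0.002 [181.6 140.8] [373.4 321.1]
w10 0.003 [181.5 138.8] [373.5 319.7]
w11 -0.001 [182.  146.5] [372.9 325.4]
w11 0 [181.8 144.6] [373.1 324. ]
w11 0.001 [181.7 142.7] [373.2 322.6]
w11 0.002 [181.6 140.7] [373.4 321.2]
w11 0.003 [181.4 138.8] [373.5 319.8]
```

Request:
{"op": "step_arm", "data": {"commands": "0 15 0 0 0 0; -1 30 0 0 0 0; -1 40 0 0 0 0; -2 45 0 0 0 0; -1 45 0 0 0 0; -1 45 0 0 0 0; -2 45 0 0 0 0; -1 45 0 0 0 0"}}

```text
t: 18.58
eef_pos: [0.4711, 0.0318, 0.2494]
ee_rot: [-3.141, -0.001, -3.141]
force: [0.1, 0.5, -3.0]
width: 0.0151
```

Request:
{"op": "step_arm", "data": {"commands": "-1 45 0 0 0 0; -1 40 0 0 0 0; 0 30 0 0 0 0; 0 18 0 0 0 0; 0 8 0 0 0 0; 0 0 0 0 0 0; 0 0 0 0 0 0; 0 0 0 0 0 0"}}

```text
t: 19.58
eef_pos: [0.4739, 0.1701, 0.2499]
ee_rot: [3.142, 0.0, 3.14]
force: [-0.8, -0.0, -2.5]
width: 0.0157
```

```bash
python3 - <<'E'
from h import *
p=snap('wrist','w13'); s=p['state']
print(s['t'],s['eef_pos'],s['ee_rot'],s['force'],s['width'])
E
```

```text
19.575 [0.47389389 0.17014741 0.24994496] [3.14154338e+00 7.60209981e-05 3.14043878e+00] [-0.78376565 -0.03209128 -2.48075976] 0.015654984439809862
```

View pics/w13.png

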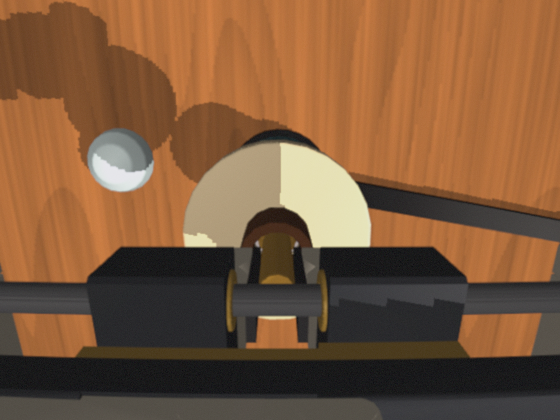

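Request:
{"op": "step_arm", "data": {"commands": "0 1.2 15 0 0 0; 0 0 30 0 0 0; 0 0 22 0 0 0; 0 0 11 0 0 0; 0 0 4 0 0 0; 0 0 0 0 0 0; 0 0 0 0 0 0; 0 0 0 0 0 0"}}

```text
t: 20.62
eef_pos: [0.4741, 0.1723, 0.1685]
ee_rot: [3.141, 0.001, 3.141]
force: [-0.4, 0.2, -2.9]
width: 0.0152
```

```bash
python3 - <<'E'
from h import *
p=snap('wrist','w14'); s=p['state']
print(s['t'],s['eef_pos'],s['ee_rot'],s['force'],s['width'])
p=snap('side','s14')
cv2.imwrite('pics/c14.png',cv2.resize(p['frame'][230:380,200:350,::-1],(600,600),interpolation=3))
E
```

```text
20.625 [0.47413163 0.17229519 0.16847444] [3.14080696e+00 9.39831719e-04 3.14144287e+00] [-0.39117622  0.1996274  -2.86861047] 0.015244981881229044
```

View pics/c14.png

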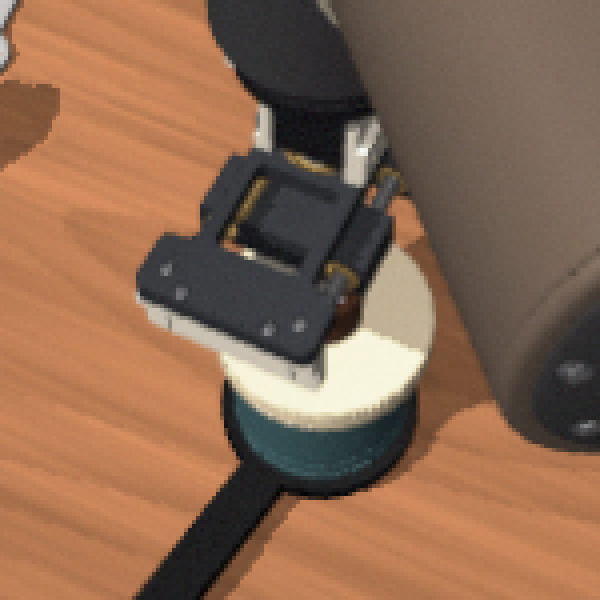

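View pics/w14.png

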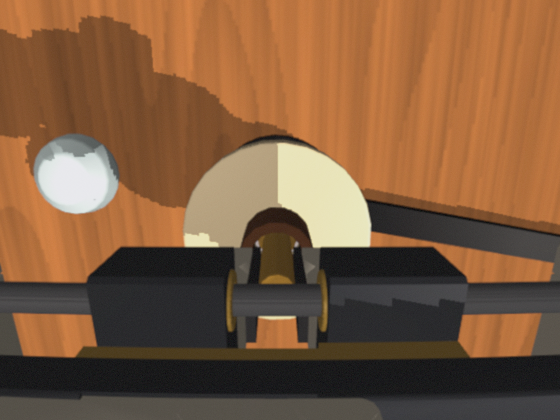

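Reading is (.4741, .1723); nudge toward (.4733, .1716) and lower in small steps.

Request:
{"op": "step_arm", "data": {"commands": "0.8 -0.7 4 0 0 0; 0 0 4 0 0 0; 0 0 4 0 0 0; 0 0 3 0 0 0; 0 0 2 0 0 0; 0 0 0 0 0 0; 0 0 0 0 0 0"}}

```text
t: 21.6
eef_pos: [0.4731, 0.1714, 0.151]
ee_rot: [3.142, 0.0, 3.141]
force: [-0.6, 0.2, -3.0]
width: 0.015
```

Request:
{"op": "step_arm", "data": {"commands": "0 0 2 0 0 0; 0 0 1.5 0 0 0; 0 0 1 0 0 0; 0 0 0 0 0 0; 0 0 0 0 0 0"}}

```text
t: 22.22
eef_pos: [0.4731, 0.1714, 0.1464]
ee_rot: [3.142, 0.0, 3.141]
force: [0.2, -0.6, -3.0]
width: 0.0155
```

Request:
{"op": "step_arm", "data": {"commands": "0 0 1 0 0 0; 0 0 0 0 0 0; 0 0 0 0 0 0"}}

```text
t: 22.6
eef_pos: [0.4732, 0.1715, 0.1458]
ee_rot: [3.141, 0.001, -3.142]
force: [-3.6, 0.3, 5.3]
width: 0.0154
```

Request:
{"op": "step_arm", "data": {"commands": "0 0 0 0 0 0; 0 0 0 0 0 0; 0 0 0 0 0 0; 0 0 0 0 0 0", "jaw": 34}}

```text
t: 23.1
eef_pos: [0.4731, 0.1714, 0.1453]
ee_rot: [-3.142, -0.0, 3.141]
force: [0.0, -0.1, -0.4]
width: 0.0339
```

Request:
{"op": "step_arm", "data": {"commands": "0 0 -15 0 0 0; 0 0 -30 0 0 0; -10 0 -40 0 0 0; -20 0 -25 0 0 0; -20 0 0 0 0 0; 0 0 0 0 0 0; 0 0 0 0 0 0; 0 0 0 0 0 0", "jaw": 58}}

```text
t: 24.1
eef_pos: [0.5225, 0.1713, 0.2555]
ee_rot: [-3.142, -0.0, -3.142]
force: [0.5, -0.8, -0.4]
width: 0.0581
```

```bash
python3 - <<'E'
from h import *
p=snap('wrist','w15'); s=p['state']
print(s['t'],s['eef_pos'],s['ee_rot'],s['force'],s['width'])
c=proj(p,[.4722,.1721,.13]);print(c); x0,y0=int(c[0])-100,max(int(c[1])-100,0);print(x0,y0)
cv2.imwrite('pics/c15.png',cv2.resize(p['frame'][y0:y0+200,x0:x0+200,::-1],(600,600),interpolation=3))
for nm,z,r in(('stemtop',.147,.008),('collartop',.117,.019),('lidtop',.089,.054)):
  q=np.array([proj(p,[.4722+r*np.cos(t),.1721+r*np.sin(t),z]) for t in np.linspace(0,6.28,90)]); print(nm,((q.min(0)-[x0,y0])*3).round(),((q.max(0)-[x0,y0])*3).round())
p=snap('side','s15')
cv2.imwrite('pics/d15.png',cv2.resize(p['frame'][230:380,200:350,::-1],(600,600),interpolation=3))
E
```

```text
24.1 [0.52249751 0.17128932 0.255502  ] [-3.14153156e+00 -1.65551681e-04 -3.14155404e+00] [ 0.5091587  -0.81009187 -0.4203104 ] 0.058102611005948934
[278.46839157 139.91036335]
178 39
stemtop [266. 273.] [338. 346.]
collartop [225. 220.] [377. 374.]
lidtop [104.  81.] [497. 480.]
```

View pics/c15.png

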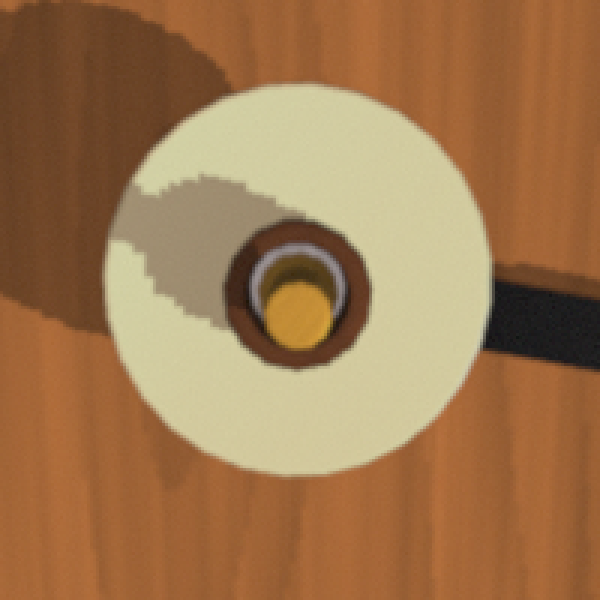

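View pics/d15.png

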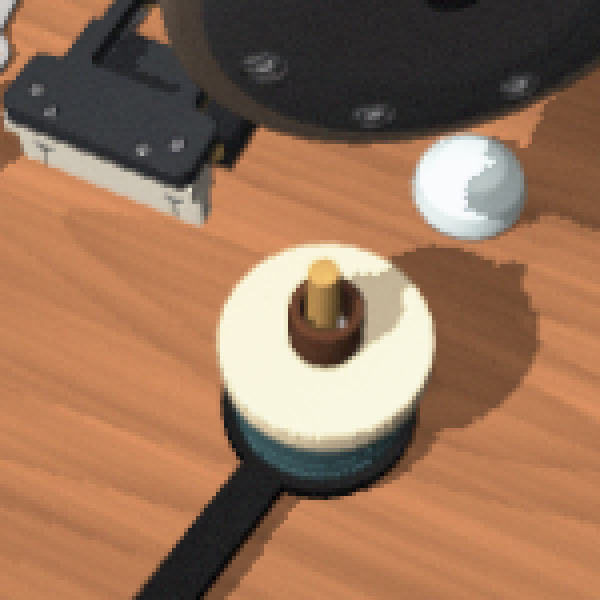

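Request:
{"op": "step_arm", "data": {"commands": "25 0 0 0 0 0; 25 0 0 0 0 0; 0 0 30 0 0 0; 0 0 40 0 0 0; 0 0 30 0 0 0; 0 0 15 0 0 0; 0 0 0 0 0 0; 0 0 0 0 0 0"}}

```text
t: 25.2
eef_pos: [0.4737, 0.1719, 0.1415]
ee_rot: [3.141, 0.001, -3.141]
force: [0.8, -0.4, 0.7]
width: 0.0577
```

```bash
python3 - <<'E'
from h import *
p=snap('wrist','w16'); s=p['state']
print(s['t'],s['eef_pos'],s['ee_rot'],s['force'],s['width'])
E
```

```text
25.2 [0.47374045 0.17186572 0.14149064] [ 3.14076666e+00  1.44883955e-03 -3.14138291e+00] [ 0.7511707  -0.38378726  0.7479546 ] 0.057668049395287795
```

View pics/w16.png

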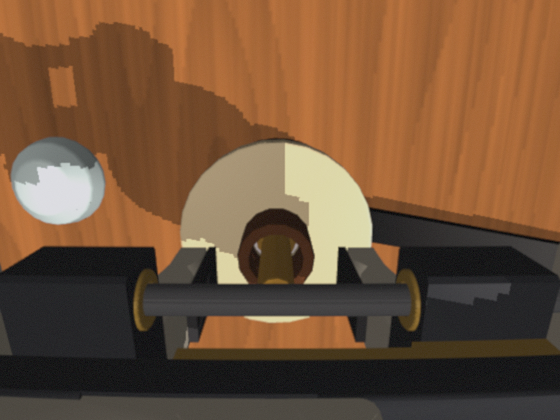

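Centred on the collar; lower the last 22 mm and close gently.

Request:
{"op": "step_arm", "data": {"commands": "1 -0.5 8 0 0 0; 0 0 7 0 0 0; 0 0 5 0 0 0; 0 0 2 0 0 0; 0 0 0 0 0 0; 0 0 0 0 0 0; 0 0 0 0 0 0", "grip_force": 20}}

```text
t: 26.12
eef_pos: [0.4722, 0.171, 0.1185]
ee_rot: [3.141, 0.0, 3.141]
force: [0.7, -0.0, -0.7]
width: 0.0579
```

Request:
{"op": "step_arm", "data": {"commands": "0 0 0 0 0 0; 0 0 0 0 0 0; 0 0 0 0 0 0; 0 0 0 0 0 0; 0 0 0 0 0 0", "jaw": 28}}

```text
t: 26.75
eef_pos: [0.4721, 0.1709, 0.1184]
ee_rot: [3.141, 0.0, 3.141]
force: [-0.4, 0.4, 0.3]
width: 0.0364
```

```bash
python3 - <<'E'
from h import *
p=snap('wrist','w17'); s=p['state']
print(s['t'],s['eef_pos'],s['ee_rot'],s['force'],s['width'])
E
```

```text
26.75 [0.47214263 0.17094779 0.11843247] [3.14144897e+00 1.65818517e-04 3.14138861e+00] [-0.41265159  0.41802119  0.32615592] 0.036363416919064605
```

View pics/w17.png

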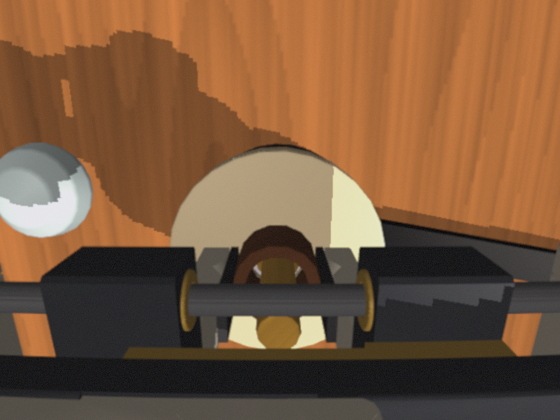

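Request:
{"op": "step_arm", "data": {"commands": "0 0 -3 0 0 0; 0 0 -5 0 0 0; 0 0 -6 0 0 0; 0 0 -8 0 0 0; 0 0 -8 0 0 0; 0 0 -10 0 0 0; 0 0 -10 0 0 0; 0 0 -10 0 0 0"}}

```text
t: 27.8
eef_pos: [0.4721, 0.1709, 0.1792]
ee_rot: [3.141, 0.0, 3.141]
force: [0.7, -0.2, -1.8]
width: 0.0363
```

Request:
{"op": "step_arm", "data": {"commands": "0 0 -12 0 0 0; 0 0 -15 0 0 0; 0 0 -15 0 0 0; 0 0 -12 0 0 0; 0 0 -10 0 0 0; 0 0 -5 0 0 0; 0 0 0 0 0 0; 0 0 0 0 0 0"}}

```text
t: 28.8
eef_pos: [0.4718, 0.1707, 0.2469]
ee_rot: [-3.141, -0.001, 3.141]
force: [-0.4, -0.4, -1.8]
width: 0.0364
```

Request:
{"op": "step_arm", "data": {"commands": "0 0 0 0 0 0; 0 0 0 0 0 0; 0 0 0 0 0 0; 0 0 0 0 0 0"}}

```text
t: 29.3
eef_pos: [0.472, 0.1709, 0.2473]
ee_rot: [-3.142, -0.0, 3.141]
force: [0.8, -0.3, -1.0]
width: 0.0364
```

```bash
python3 - <<'E'
from h import *
p=snap('wrist','w18'); s=p['state']
print(s['t'],s['eef_pos'],s['ee_rot'],s['force'],s['width'])
p=snap('side','s18')
cv2.imwrite('pics/d18.png',cv2.resize(p['frame'][200:380,200:380,::-1],(600,600),interpolation=3))
p=snap('top','t18')
E
```

```text
29.3 [0.47204907 0.17090052 0.24733738] [-3.14158161e+00 -3.80750711e-05  3.14144892e+00] [ 0.81404416 -0.2962671  -0.96657469] 0.03643501658500562
```

View pics/w18.png

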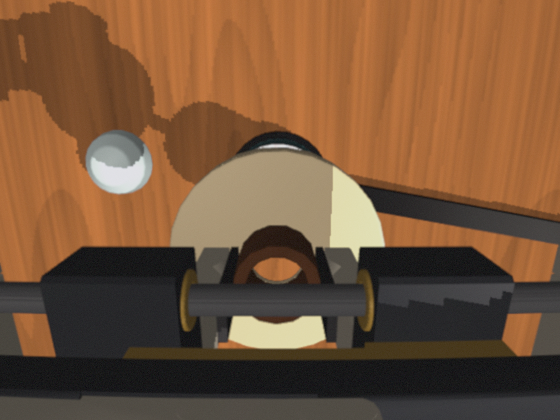

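View pics/d18.png

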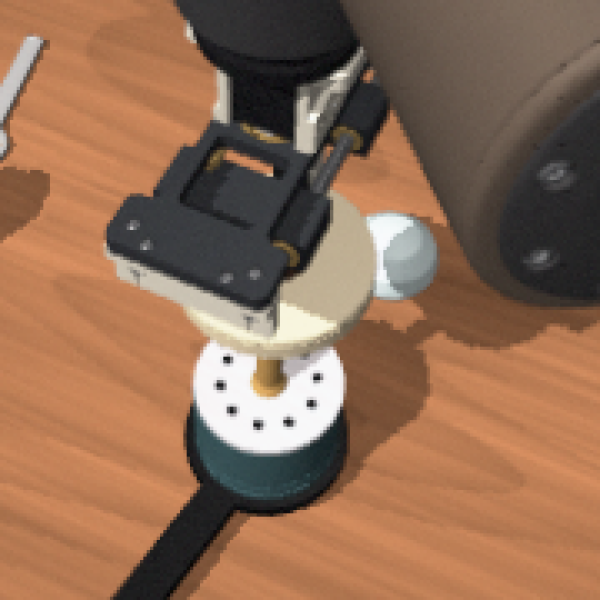

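View pics/t18.png

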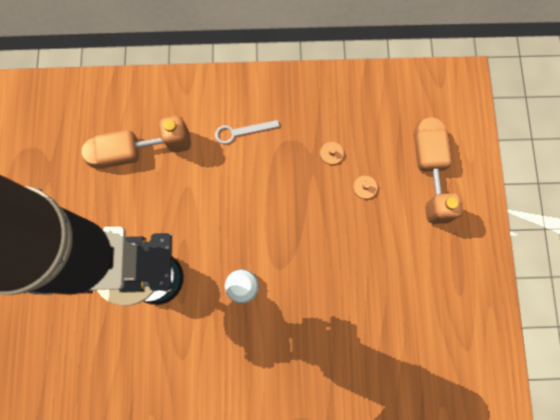

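```bash
python3 - <<'E'
from h import *
print(job_done()); s=get_state(); print(s['t'],s['eef_pos'],s['width'])
E
```

```text
the job is handed in; nothing more can be done
None
the job is handed in; nothing more can be done
```

I handed the job in at about 29 s. My last checks showed every step done, but the hand-in gives no verdict, so these are my own readings.

- **Puck:** I took the largest of the three knobbed pucks and lowered it into the tin's well. It touched down at the expected height with about 6 N. After I let go, the wrist view showed it flat and centred to within about 1 mm; I did not see it again once the lids went on.
- **Both lids:** I carried the nested lids by the stem. They touched down at the predicted height (tool point at 0.146 m). After release, the picture showed the stem about 1–1.5 mm from the tin's centre.
- **Outer lid:** I gripped it by the collar and lifted it straight up about 129 mm. At the end it was held level with the opening steady at 36.4 mm. The vented inner lid was still seated on the tin, with the stem clear below the outer lid.
- **Bystanders:** In the last top view the paperweight, opener, both boot shapers and the two smaller pucks are where they started.

**Checks that disagreed:**
- The fixed cameras and the wrist camera differed by 2–4 mm in absolute position. They agreed on the distance from puck to tin to about 1 mm, so I placed by relative measurements.
- The carried lids sat about 1.5 mm off along tool x in the grip; I corrected for part of that before seating them.
- The jaw reading was 36.4 mm on the 38 mm collar. The smaller parts also read up to 1 mm low.

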